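Close the test kiln with its plug door

TASK

Close the small kiln with its loose brick plug door, which stands on the hearth slab in front of the mouth: square the door up to the mouth and push its plug fully home, so that its shoulder sits flush against the kiln front. Leave the door upright on the slab, and do not disturb the clay lion, the mug or the kiln prop on the bench.

Things in the scene. Friction and masses are not known exactly. Their poses are not given: they have to be found in the camera images.
- kiln: Fixed bench kiln: pale brick, steel side sheets, 280 wide (y), 240 deep (x 0 to 240), top 222 above the bench (controller box at rear: 270). It stands on a 30 thick, 280 wide hearth slab that runs on 240 in front of it (x -240 to 0). Origin: at bench level below the middle of the mouth, in the plane of the flat front. x points into the kiln, z up. The front faces about -y of the world.
- mouth (a point): Middle of the lower edge of the kiln's mouth, in the plane of the front, level with the slab's top (30 above the bench); axes as the kiln's. The mouth is a rectangular hole 86 wide, 70 high, over 100 deep, its floor level with the slab, with 8 mm lead-in bevels on both side edges.
- door: Loose plug door, about 0.55 kg, on the slab: a pale brick block 64 thick (x -64 to 0), 114 wide (y), 90 high, steel on its outer face (x=-64); a plug 64 long (x 0 to 64), 80 wide, 64 high stands out of its inner face. One flat underside. Origin: on the underside, mid-width, in the shoulder plane (block's inner face). x points to the plug's nose, z up. Home: origin at mouth point, axes as kiln's.
- lion: Bystander: seated terracotta lion figure, 70 wide, 96 high; origin under its middle.
- mug: Bystander: white mug, 76 diameter, 85 high, handle at its +y; origin under its middle.
- prop: Bystander: pale tubular kiln prop, 50 diameter, 60 high, standing; origin under its middle.

How it is judged:
By the outcome, as a careful person would: the job done as asked, in the order asked, and still so for the second after the job is handed in, with the robot touching nothing.
It also fails if it takes over 48 s, if anything falls off the work surface, if the arm or the gripper's body presses on something with over 40 N, if the wrist force passes 120 N, or if a joint passes its speed limit or range.

ROBOT

A 7-joint arm with a two-finger parallel gripper is mounted at the origin on the work surface. World frame = base frame: x ahead of the robot, y to its left, z up, the work surface at z = 0. Lengths are in m, angles in rad, forces in N, time in s.
With the tool pointing down it reaches from about 0.35 to 0.9 m from the base axis. Payload 8.1 kg.
Tool frame: the origin (TCP) lies on the centre line of the jaws, within the pads' length; the fingertips stand 19 mm ahead of it and the grasp point (between the pads) is the TCP (arm.tip_reach is the distance from the TCP to the fingertips, in m); z points along the fingers, y is the line along which they close (so a half turn about z gives the same grasp; the last joint's range is limited). The gripper opens to 92 mm and grips with 3 to 60 N. Pads are 19 mm wide; open, the fingers measure 130 mm over their backs; the gripper's body (75 mm by 190 mm) begins 47 mm behind the grasp point.
Start: joints at [1.027, 0.434, 0.025, 1.573, -0.012, 1.134, -0.075], TCP at [0.267, -0.565, 0.246] pointing down, gripper open.
Joint ranges: [-2.62, 2.62], [-0.44, 2.09], [-1.27, 1.32], [0.08, 2.57], [-1.32, 4.46], [0.12, 2], [-2.74, 2.74]. Speed limits (rad/s): [2.22, 2.22, 3.01, 3.01, 3.14, 3.14, 3.14].

INTERFACE

Orientations are given as a rotation vector (axis times angle).
In Python, from cell import arm gives the robot as it stands.
- The arm moves only by the tool arm_command, never from a script. Its argument "targets" is a list that holds one entry, the list of rows, each a list of 6 numbers: the shift along the tool's x, y, z in m, then the turn, a rotation vector about the tool's x, y, z in rad. A call has 1 to 10 rows; each row shifts and turns the commanded pose from where the row before left it, along the tool's axes as they then stand; what a row does not reach is not made up. A row lasts 1/8 s, in which the tool goes at most 62.5 mm and 10.7 degrees, less where a joint would pass 70% of its speed; a pose out of reach is approached as far as the arm can. A call with a gripper value outside its range is refused whole. "jaw" is the finger opening in m, from 0 to 0.0918, set as the call begins (left out, the last holds). The fingers move at their own pace and stop on an object; "newtons" is the grip in N (left out, the last holds). Time passes only in rows, so rows that do not move let the fingers close. It gives the time, the measured TCP pose, the force, the opening and the grip force at its end, in the units of the state.
- arm.observe(): the state, without advancing time (a new reading comes with each control period).
- arm.get_image(name): name is "scene" or "side" or "wrist"; returns a dict with "pixels" (480x640x3 uint8, red, green, blue), "z_map" (480x640 float32, m along the optical axis (not along the pixel's ray), 0 where there is no reading), "fx", "fy", "cx", "cy" (pixels), "dist" ([k1, k2, p1, p2, k3] as OpenCV has them; the pictures are not rectified), "xyz" and "rotation" of the camera in the world; the wrist camera has in their place "T_tool_cam" (4x4, takes a point from camera to tool coordinates, whose origin is the TCP and whose axes are the flange's). Camera axes: x right, y down, z forward; pixel columns grow to the right and rows downward; lengths in m; the calibration is good to about 2 mm. A picture is of the moment at which its call begins: read the wrist's pose just before it.
- arm.sign_off(): hands the job in; it is judged then, once.
The state is a dict: "clock": time; "joints": joint angles; "dq": joint speeds; "joint_efforts": joint torques, N m; "position": TCP position; "ee_rot": TCP orientation; "force": force on the tool from outside, world axes, zero at the start; "ft_torque": the same for the moment, N m; "width": opening from 0.0 (shut) to 1.0 (fully open); "gripper_force": force on a finger pad.
Only numpy, scipy, OpenCV 4.12 (cv2) and the standard library are available. Lean on these libraries where they do the work, as an engineer would, in place of code of your own. Each camera call takes 0.05 s, during which the arm holds its last target. There are 200 camera calls.

## Working session

There is one attempt and no reset: what is moved stays moved. The work goes in short steps, Python scripts to look and compute and a tool call to move; the robot and the scene stay as the last step left them, time stands still between calls to the robot, and variables do not carry over. Pictures are saved under pics/ and viewed, at most 10 in all, crops included, and the job is handed in when it is done.

Besides the shell and the picture viewer there is one more tool, called after "Request:" as a command line: name --argument value ..., lists and objects as JSON in quotes. arm_command: Moves the arm, as the interface text tells. Its arguments: {"type":"object","properties":{"targets":{"type":"array","items":{"type":"array","items":{"type":"array","items":{"type":"number"}}}},"jaw":{"type":"number"},"newtons":{"type":"number"}},"required":["targets"]}

```bash
mkdir -p pics; cat > h.py <<'E'
import numpy as np, cv2
from cell import arm
from scipy.spatial.transform import Rotation as R
def grab(name):
    s=arm.observe(); im=arm.get_image(name)
    if name=="wrist":
        T=np.eye(4); T[:3,:3]=R.from_rotvec(s["ee_rot"]).as_matrix(); T[:3,3]=s["position"]
        C=T@np.array(im["T_tool_cam"])
    else:
        C=np.eye(4); r=np.array(im["rotation"]); C[:3,:3]=r if r.shape==(3,3) else R.from_rotvec(r).as_matrix(); C[:3,3]=im["xyz"]
    im["C"]=C; return im
def cloud(im):
    K=np.array([[im["fx"],0,im["cx"]],[0,im["fy"],im["cy"]],[0,0,1]])
    u,v=np.meshgrid(np.arange(640.),np.arange(480.))
    p=cv2.undistortPoints(np.stack([u,v],-1).reshape(-1,1,2),K,np.array(im["dist"])).reshape(480,640,2)
    z=im["z_map"]; P=np.dstack([p[...,0]*z,p[...,1]*z,z])
    W=P@im["C"][:3,:3].T+im["C"][:3,3]; W[z==0]=np.nan; return W
def save(im,f): cv2.imwrite(f,im["pixels"][...,::-1])
E
python3 - <<'E'
from h import *
for n in ["scene","side","wrist"]:
    im=grab(n); save(im,f"pics/{n}0.png"); np.save(f"{n}0.npy",cloud(im)); print(n,im["C"].round(3).tolist())
s=arm.observe(); print(s)
E
```

```text
scene [[0.014, 0.62, -0.784, 1.275], [1.0, -0.015, 0.007, -0.095], [-0.008, -0.784, -0.62, 0.669], [0.0, 0.0, 0.0, 1.0]]
side [[-0.48, 0.808, -0.341, 0.898], [0.877, 0.443, -0.186, 0.121], [0.0, -0.388, -0.922, 1.088], [0.0, 0.0, 0.0, 1.0]]
wrist [[0.425, -0.863, -0.274, 0.34], [-0.905, -0.406, -0.126, -0.531], [-0.002, 0.301, -0.953, 0.383], [0.0, 0.0, 0.0, 1.0]]
{'clock': 0.15, 'joints': array([ 1.02742159,  0.43501552,  0.02496901,  1.57387199, -0.01158181,
        1.13403603, -0.07508686]), 'dq': array([-0.00134841, -0.00166132,  0.00060209, -0.00159247, -0.00039997,
       -0.00095107,  0.00144513]), 'joint_efforts': array([ 2.66193463e-03, -6.68260145e+01,  9.86279435e-01, -3.14691031e+01,
       -6.05027843e-02,  3.93772312e-02,  1.17490490e-04]), 'position': array([ 0.26644832, -0.5649485 ,  0.24516089]), 'ee_rot': array([-3.06452349e+00, -6.86464357e-01,  5.91631259e-04]), 'force': array([-0.54084379, -0.67977168, -0.61743441]), 'ft_torque': array([-0.03353704, -0.03174492, -0.03679371]), 'gripper_force': 0.0, 'width': 0.9960609934337844}
```

View pics/scene0.png

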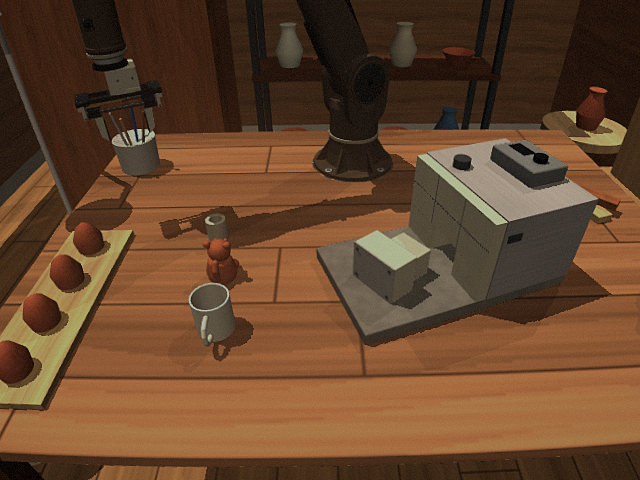

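View pics/side0.png

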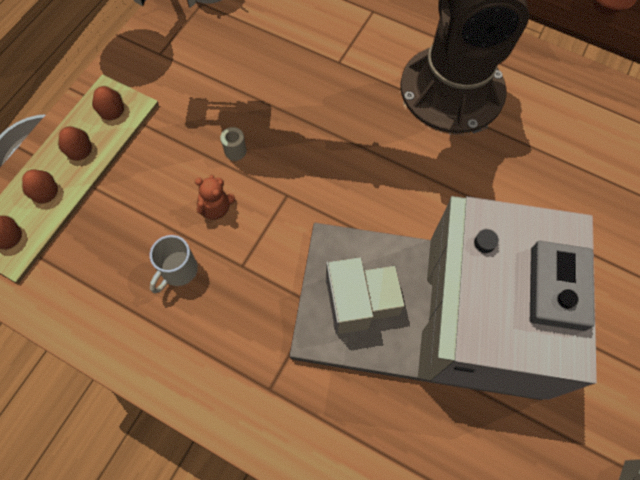

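The scene view shows the door at about (390,265) and the kiln front at about (455,220). In the side view the block top is at about (350,290) and the plug at (385,290), facing the kiln and slightly turned. Next I'll measure the kiln and door poses from depth.

```bash
cat > meas.py <<'E'
from h import *
def rect(W,lo,hi,box):
    m=(W[...,2]>lo)&(W[...,2]<hi)&(W[...,0]>box[0])&(W[...,0]<box[1])&(W[...,1]>box[2])&(W[...,1]<box[3])
    n,l,st,_=cv2.connectedComponentsWithStats(m.astype(np.uint8),connectivity=4)
    k=1+st[1:,4].argmax(); P=W[l==k]
    r=cv2.minAreaRect((P[:,:2]*1000).astype(np.float32))
    return len(P),np.median(P[:,2]).round(4),np.round(r[0],1),np.round(r[1],1),round(r[2],2),cv2.boxPoints(r).round(1).tolist()
if __name__=="__main__":
  for n in ["side","scene"]:
    W=np.load(n+"0.npy"); B=(0.2,1.1,-0.3,0.6)
    for nm,lo,hi in [("top",.213,.231),("slab",.022,.038),("block",.112,.128),("plug",.087,.101)]:
        print(n,nm,*rect(W,lo,hi,B))
E
python3 meas.py
```

```text
side top 19520 0.2238 [484.7 272. ] [287.6 241.9] 19.3 [[309.0, 338.6000061035156], [389.0, 110.30000305175781], [660.4000244140625, 205.3000030517578], [580.5, 433.70001220703125]]
side slab 13138 0.0312 [561.  57.] [283.4 265.9] 19.36 [[383.29998779296875, 135.5], [471.3999938964844, -115.30000305175781], [738.7999877929688, -21.399999618530273], [650.5999755859375, 229.39999389648438]]
side block 2235 0.1212 [594.   24.6] [115.6  65.8] 37.89 [[528.2000122070312, 15.100000381469727], [568.5999755859375, -36.79999923706055], [659.7999877929688, 34.099998474121094], [619.4000244140625, 86.0999984741211]]
side plug 1381 0.0953 [553.2  76.8] [81.2 61.1] 38.2 [[502.3999938964844, 75.69999694824219], [540.0999755859375, 27.700000762939453], [604.0, 77.9000015258789], [566.2000122070312, 126.0]]
scene top 7085 0.2229 [485.7 272. ] [288.5 244.7] 19.41 [[309.0, 339.5], [390.29998779296875, 108.69999694824219], [662.4000244140625, 204.5], [581.0, 435.29998779296875]]
scene slab 7581 0.0301 [527.  159.2] [283.  479.7] 19.04 [[315.1000061035156, 339.70001220703125], [471.5, -113.69999694824219], [739.0, -21.399999618530273], [582.5999755859375, 432.0]]
scene block 1309 0.1192 [594.8  25.6] [115.5  66.3] 37.86 [[528.9000244140625, 16.299999237060547], [569.5999755859375, -36.099998474121094], [660.7000122070312, 34.79999923706055], [620.0, 87.19999694824219]]
scene plug 614 0.094 [617.6 303.8] [255.2  84.2] 88.68 [[572.5999755859375, 177.1999969482422], [656.7000122070312, 175.1999969482422], [662.5999755859375, 430.3999938964844], [578.5, 432.29998779296875]]
```

```bash
cat > plan.py <<'E'
import sys
from h import *
def down(ydeg):  # tool z down, tool y at ydeg in world
    a=np.radians(ydeg); y=np.array([np.cos(a),np.sin(a),0]); z=np.array([0,0,-1.]); return np.c_[np.cross(y,z),y,z]
def show(x,y,z,ydeg):
    s=arm.observe(); r=R.from_rotvec(s["ee_rot"]).as_matrix()
    d=r.T@(np.array([x,y,z])-s["position"]); w=R.from_matrix(r.T@down(ydeg)).as_rotvec()
    print("tool shift",d.round(4),"norm",np.linalg.norm(d).round(4),"turn",w.round(4),"t",s["clock"],"F",s["force"].round(1),"w",round(s["width"],3))
if __name__=="__main__": show(*map(float,sys.argv[1:]))
E
python3 plan.py .5944 .0251 .246 -52.1
```

```text
tool shift [ 5.483e-01 -3.938e-01 -4.000e-04] norm 0.6751 turn [-0.0012 -0.     -0.2207] t 0.15 F [-0.5 -0.7 -0.6] w 0.996
```

Request:
arm_command --targets '[[[0.055,-0.0394,0,0,0,0],[0.055,-0.0394,0,0,0,0],[0.055,-0.0394,0,0,0,0],[0.055,-0.0394,0,0,0,0],[0.055,-0.0394,0,0,0,0],[0.055,-0.0394,0,0,0,0],[0.055,-0.0394,0,0,0,0],[0.055,-0.0394,0,0,0,0],[0.055,-0.0394,0,0,0,0],[0,0,0,0,0,-0.12]]]' --jaw 0.0918

```text
clock: 1.4
position: [0.5423, -0.0674, 0.2455]
ee_rot: [-3.012, -0.885, -0.002]
force: [-0.4, -0.9, -0.3]
width: 0.998
gripper_force: 0.0
```

```bash
python3 plan.py .5944 .0251 .20 -52.1
```

```text
tool shift [ 0.0937 -0.0495  0.0458] norm 0.1155 turn [-0.0019 -0.0022 -0.0901] t 1.4 F [-0.4 -0.9 -0.3] w 0.998
```

Request:
arm_command --targets '[[[0.031,-0.0165,0.015,0,0,0],[0.031,-0.0165,0.015,0,0,0],[0.031,-0.0165,0.015,0,0,0],[0,0,0,0,0,-0.09],[0,0,0,0,0,0]]]'

```text
clock: 2.02
position: [0.5927, 0.0176, 0.2002]
ee_rot: [-2.976, -1.004, 0.002]
force: [-1.0, -0.6, 0.8]
width: 1.002
gripper_force: 0.0
```

```bash
python3 plan.py .5944 .0251 .118 -52.1; python3 - <<'E'
from h import *
im=grab("wrist"); save(im,"pics/w1.png")
from meas import rect
W=cloud(im); B=(.4,.8,-.2,.3)
for lo,hi in [(.112,.128),(.087,.101)]: print(*rect(W,lo,hi,B))
E
```

```text
tool shift [ 0.0059 -0.0049  0.0822] norm 0.0825 turn [-0.0006  0.0009 -0.0105] t 2.025 F [-1.  -0.6  0.8] w 1.002
17507 0.1187 [592.6  24.1] [114.5  65.4] 37.6 [[527.2999877929688, 15.100000381469727], [567.2000122070312, -36.70000076293945], [657.9000244140625, 33.099998474121094], [617.9000244140625, 84.9000015258789]]
9113 0.0928 [552.  77.] [80.4 60.1] 37.69 [[501.79998779296875, 76.19999694824219], [538.5, 28.600000381469727], [602.2000122070312, 77.69999694824219], [565.4000244140625, 125.30000305175781]]
```

View pics/w1.png

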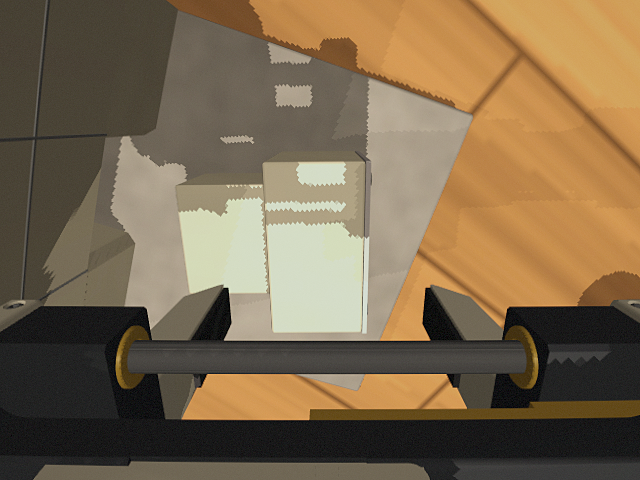

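The picture shows the block (about 265-368, 160-330) lying between the open fingers, with the plug on its kiln side. I'll descend with the tips staying above the plug top, then close.

Request:
arm_command --targets '[[[0.005,-0.005,0.03,0,0,-0.01],[0,0,0.035,0,0,0],[0,0,0.017,0,0,0],[0,0,0,0,0,0],[0,0,0,0,0,0]]]'

```text
clock: 2.7
position: [0.5947, 0.0243, 0.12]
ee_rot: [2.972, 1.018, 0.003]
force: [-0.2, 0.4, -0.8]
width: 1.004
gripper_force: 0.0
```

Request:
arm_command --targets '[[[0,0,0,0,0,0],[0,0,0,0,0,0],[0,0,0,0,0,0],[0,0,0,0,0,0],[0,0,0,0,0,0],[0,0,0,0,0,0]]]' --jaw 0.05 --newtons 25

```text
clock: 3.45
position: [0.5939, 0.0246, 0.119]
ee_rot: [-2.972, -1.019, -0.0]
force: [-2.0, 1.3, 5.1]
width: 0.696
gripper_force: 25.0
```

```bash
cat > k.py <<'E'
# kiln frame -> world; TCP over block centre when door shoulder at d (along kiln x), lateral e
import sys, numpy as np
O=np.array([.5249,.1587]); a=np.radians(109.3); X=np.array([np.cos(a),np.sin(a)]); Y=np.array([-X[1],X[0]])
if __name__=="__main__": print((O+float(sys.argv[1])*X+float(sys.argv[2])*Y).round(4))
E
python3 k.py -.112 0; python3 - <<'E'
from h import *
s=arm.observe(); print(s["position"],s["width"],s["gripper_force"],s["force"])
im=grab("side"); from meas import rect
im2=grab("wrist"); W=cloud(im2); print(*rect(W,.087,.101,(.4,.8,-.2,.3)))
E
```

```text
[0.5619 0.053 ]
[0.59385382 0.02464543 0.11899327] 0.6962217726663624 25.00102937221527 [-2.01354114  1.26265596  5.14352535]
9946 0.0927 [565.4  86.1] [48.1 59.9] 37.67 [[528.0, 95.0999984741211], [564.5999755859375, 47.70000076293945], [602.7000122070312, 77.0999984741211], [566.0999755859375, 124.5]]
```

```bash
python3 plan.py .5619 .053 .119 -70.7
```

```text
tool shift [-0.0079 -0.042   0.    ] norm 0.0427 turn [-1.000e-04 -2.000e-04  3.241e-01] t 3.55 F [-2.6  0.8  4.8] w 0.694
```

Request:
arm_command --targets '[[[0,-0.01,0,0,0,0],[-0.004,-0.016,0,0,0,0],[-0.004,-0.016,0,0,0,0],[0,0,0,0,0,0.08],[0,0,0,0,0,0.08],[0,0,0,0,0,0.08],[0,0,0,0,0,0.084],[0,0,0,0,0,0]]]'

```text
clock: 4.55
position: [0.5609, 0.054, 0.119]
ee_rot: [-3.097, -0.526, 0.0]
force: [-0.5, -0.1, 5.7]
width: 0.693
gripper_force: 25.0
```

```bash
python3 plan.py .5619 .053 .119 -70.7; python3 - <<'E'
from h import *
from meas import rect
im=grab("wrist"); W=cloud(im); save(im,"pics/w2.png"); print(*rect(W,.087,.101,(.4,.8,-.2,.3)));print(*rect(W,.112,.128,(.4,.8,-.2,.3)))
E
```

```text
tool shift [ 0.0006  0.0013 -0.    ] norm 0.0014 turn [-0.0006  0.0002 -0.0002] t 4.55 F [-0.5 -0.1  5.7] w 0.693
9948 0.0927 [553.7 121.1] [48.1 59.9] 19.16 [[521.0999755859375, 141.5], [540.7999877929688, 84.9000015258789], [586.2999877929688, 100.69999694824219], [566.5999755859375, 157.3000030517578]]
25308 0.1187 [584.2  61.3] [63.6 99.1] 18.95 [[538.0, 97.9000015258789], [570.2000122070312, 4.099999904632568], [630.4000244140625, 24.799999237060547], [598.2000122070312, 118.5]]
```

View pics/w2.png

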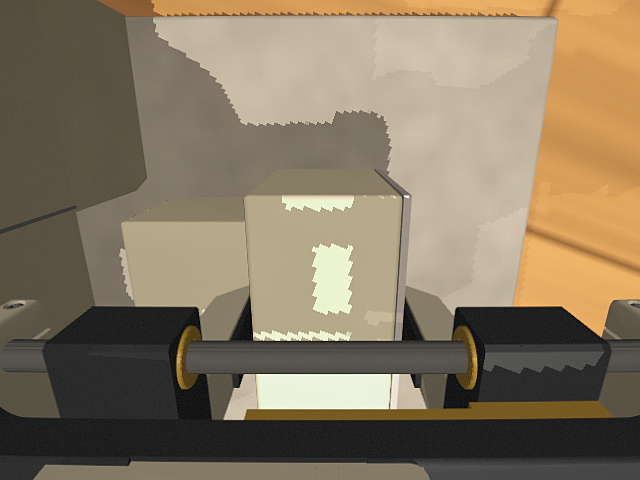

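The door is now square in the jaws and the plug faces the kiln. I'll release it, rise and check it against the kiln from above.

Request:
arm_command --targets '[[[0,0,0,0,0,0],[0,0,0,0,0,0],[0,0,0,0,0,0],[0,0,-0.03,0,0,0],[0,-0.0,-0.05,0,0,0],[0,0.06,-0.05,0,0,0],[0,0.06,-0.05,0,0,0],[0,0,0,0,0,0],[0,0,0,0,0,0]]]' --jaw 0.0918

```text
clock: 5.72
position: [0.593, -0.0374, 0.2781]
ee_rot: [-3.096, -0.526, 0.001]
force: [0.2, 0.5, -1.9]
width: 0.998
gripper_force: 0.0
```

```bash
cat > chk.py <<'E'
from h import *
from meas import rect
import k
def rel(c): d=np.array(c)/1000-k.O; return (d@k.X*1000).round(1),(d@k.Y*1000).round(1)
for n in ["side","scene","wrist"]:
    im=grab(n); W=cloud(im); save(im,f"pics/c_{n}_{arm.observe()['clock']:.2f}.png")
    B=(.4,.8,-.2,.19)
    for nm,lo,hi,b in [("block",.112,.128,B),("plug",.087,.101,B),("top",.213,.231,(.2,.8,0,.6)),("slab",.022,.038,(.2,1,-.3,.6))]:
        try: r=rect(W,lo,hi,b); print(n,nm,r[0],"kiln-frame",rel(r[2]),r[3],r[4],[tuple(map(float,rel(c))) for c in r[5]])
        except Exception as e: print(n,nm,"-")
E
python3 chk.py; python3 -c "
from h import *;print(arm.observe()['position'],arm.observe()['clock'])"
```

```text
side block 2099 kiln-frame (np.float64(-111.9), np.float64(0.4)) [114.8  65.6] 19.27 [(-79.0, 57.8), (-144.6, 57.8), (-144.7, -57.1), (-79.1, -57.1)]
side plug 1436 kiln-frame (np.float64(-45.9), np.float64(0.5)) [82.6 62.6] 19.56 [(-14.9, 42.0), (-77.5, 41.7), (-77.1, -40.9), (-14.5, -40.7)]
side top 19504 kiln-frame (np.float64(120.0), np.float64(0.2)) [287.2 242.1] 19.33 [(241.0, 143.8), (-1.1, 143.7), (-1.0, -143.4), (241.2, -143.4)]
side slab 11695 kiln-frame (np.float64(-104.4), np.float64(-1.5)) [282.2 272.9] 19.41 [(31.8, 139.9), (-241.1, 139.4), (-240.5, -142.8), (32.4, -142.3)]
scene block 1184 kiln-frame (np.float64(-111.2), np.float64(-0.2)) [117.7  65.4] 19.15 [(-78.4, 58.5), (-143.8, 58.7), (-144.1, -59.0), (-78.7, -59.1)]
scene plug 543 kiln-frame (np.float64(-42.0), np.float64(-1.3)) [81.5 52.7] 21.03 [(-16.9, 40.2), (-69.5, 38.7), (-67.1, -42.8), (-14.3, -41.3)]
scene top 7090 kiln-frame (np.float64(119.6), np.float64(0.6)) [291.6 243.7] 19.45 [(241.0, 146.7), (-2.6, 146.1), (-1.8, -145.6), (241.8, -144.9)]
scene slab 8098 kiln-frame (np.float64(0.8), np.float64(-2.8)) [281.9 483.2] 18.8 [(243.6, 136.0), (-239.5, 140.2), (-241.9, -141.7), (241.3, -145.8)]
wrist block 10105 kiln-frame (np.float64(-111.3), np.float64(1.7)) [114.5  64.2] 19.08 [(-78.9, 58.8), (-143.1, 59.1), (-143.6, -55.5), (-79.4, -55.7)]
wrist plug 5028 kiln-frame (np.float64(-42.3), np.float64(1.6)) [80.8 55. ] 18.94 [(-14.5, 41.8), (-69.5, 42.1), (-69.9, -38.7), (-14.9, -39.1)]
wrist top -
wrist slab 41507 kiln-frame (np.float64(-97.3), np.float64(0.6)) [278.8 287.7] 18.93 [(47.5, 139.1), (-240.2, 140.9), (-242.1, -137.8), (45.7, -139.8)]
[ 0.59266891 -0.03640212  0.27759514] 5.875
```

Every view puts the door within about 1 mm laterally and 0.3° in yaw. Next I turn the gripper 90° and spread the fingers 60 mm. I also lean it 20° away from the kiln so the camera clears the top, and push the steel face with both fingertips.

Request:
arm_command --targets '[[[0,0,0,0,0,-0.175],[0,0,0,0,0,-0.175],[0,0,0,0,0,-0.175],[0,0,0,0,0,-0.175],[0,0,0,0,0,-0.175],[0,0,0,0,0,-0.175],[0,0,0,0,0,-0.175],[0,0,0,0,0,-0.175],[0,0,0,0,0,-0.171],[0,0,0,0,0,0]]]' --jaw 0.06

```text
clock: 7.12
position: [0.593, -0.037, 0.278]
ee_rot: [-1.816, -2.562, 0.001]
force: [0.6, -0.4, -0.5]
width: 0.656
gripper_force: 0.0
```

```bash
python3 k.py -.195 0.0005; python3 - <<'E'
from h import *; import k
from plan import show
p=k.O-.195*k.X+.0005*k.Y; show(*p,.2776,19.3); print(arm.observe()["joints"].round(2))
E
```

```text
[ 0.5889 -0.0255]
tool shift [ 0.0123 -0.0001  0.0004] norm 0.0123 turn [-0.0011 -0.001   0.0005] t 7.125 F [ 0.6 -0.4 -0.5] w 0.656
[ 0.32  0.41 -0.5   1.57  0.2   1.21  0.12]
```

Request:
arm_command --targets '[[[0,0,0.03,0,0,0],[0,0,0.05,0,0,0],[0,0,0.05,0,0,0],[0,0,0.03,0,0,0],[0,0,0,0,0.175,0],[0,0,0,0,0.175,0],[0,0,0,0,0,0]]]'

```text
clock: 8.0
position: [0.5936, -0.0425, 0.1162]
ee_rot: [-1.656, -2.306, -0.289]
force: [-0.6, -0.8, -0.1]
width: 0.654
gripper_force: 0.0
```

```bash
cat > kp.py <<'E'
from h import *; import k
s=arm.observe(); d=s["position"][:2]-k.O; r=R.from_rotvec(s["ee_rot"]).as_matrix()
print("tcp kiln x,y,z mm",(d@k.X*1000).round(1),(d@k.Y*1000).round(1),(s["position"][2]*1000).round(1),"toolx",r[:,0].round(3),"y ang",np.degrees(np.arctan2(r[1,1],r[0,1])).round(2),"yz",r[2,1].round(4),"F",s["force"].round(1),"Fkx",(s["force"][:2]@k.X).round(1),s["clock"])
print("tilt deg",np.degrees(np.arcsin(r[2,0])).round(1),"dir per mm +x in tool:",(r.T@np.r_[k.X,0]).round(4),"dir -z:",(r.T@[0,0,-1]).round(4))
E
python3 kp.py
```

```text
tcp kiln x,y,z mm -212.5 1.7 116.2 toolx [-0.299  0.89   0.345] y ang 18.67 yz -0.0044 F [-0.6 -0.8 -0.1] Fkx -0.6 8.0
tilt deg 20.2 dir per mm +x in tool: [ 0.9387 -0.0111  0.3446] dir -z: [-0.3446  0.0044  0.9387]
```

Request:
arm_command --targets '[[[0,0,0,0.0038,0,-0.0103],[-0.0076,0,0.0207,0,0,0],[-0.0076,0,0.0207,0,0,0],[0.018,0,0.0068,0,0,0],[0.018,0,0.0068,0,0,0],[0,0,0,0,0,0]]]'

```text
clock: 8.75
position: [0.5798, 0.0019, 0.0759]
ee_rot: [-1.625, -2.33, -0.289]
force: [0.2, -0.9, -0.2]
width: 0.652
gripper_force: 0.0
```

```bash
python3 kp.py; python3 - <<'E'
from h import *
im=grab("side"); save({"pixels":cv2.resize(im["pixels"][180:400,270:560],None,fx=2.5,fy=2.5)},"pics/s3.png")
E
```

```text
tcp kiln x,y,z mm -166.2 -0.0 75.9 toolx [-0.325  0.881  0.343] y ang 20.21 yz 0.0015 F [ 0.2 -0.9 -0.2] Fkx -0.9 8.75
tilt deg 20.1 dir per mm +x in tool: [0.9392 0.0158 0.3431] dir -z: [-0.3431 -0.0015  0.9393]
```

View pics/s3.png

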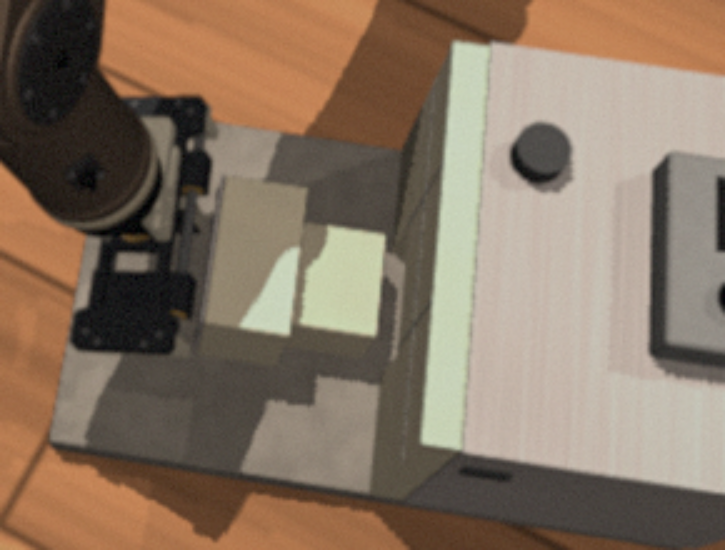

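The crop shows the gripper behind the steel face, with the door square in front of the mouth. I'll start pushing.

Request:
arm_command --targets '[[[0,0,0,-0.0054,0,0.0148],[0,0,0,0,0,0],[0.0047,0,0.0017,0,0,0],[0.0047,0,0.0017,0,0,0],[0.0047,0,0.0017,0,0,0],[0.0047,0,0.0017,0,0,0],[0.0047,0,0.0017,0,0,0],[0,0,0,0,0,0]]]'

```text
clock: 9.8
position: [0.572, 0.0225, 0.0744]
ee_rot: [-1.648, -2.315, -0.292]
force: [0.9, -0.3, 0.1]
width: 0.652
gripper_force: 0.1
```

```bash
python3 kp.py; python3 chk.py | grep -E "side (block|plug)|scene (bl|plug)|wrist (b|p)"
```

```text
tcp kiln x,y,z mm -144.1 0.6 74.4 toolx [-0.307  0.888  0.343] y ang 19.08 yz -0.0001 F [ 0.9 -0.3  0.1] Fkx -0.6 9.8
tilt deg 20.1 dir per mm +x in tool: [ 0.9392 -0.0038  0.3433] dir -z: [-3.433e-01  1.000e-04  9.392e-01]
side block 2185 kiln-frame (np.float64(-95.8), np.float64(0.2)) [115.5  64.2] 19.28 [(-63.7, 57.9), (-127.9, 57.9), (-127.9, -57.6), (-63.7, -57.6)]
side plug 1426 kiln-frame (np.float64(-30.5), np.float64(-0.1)) [81.1 62.2] 18.79 [(0.9, 40.2), (-61.2, 40.7), (-61.9, -40.4), (0.2, -41.0)]
scene block 848 kiln-frame (np.float64(-92.0), np.float64(-1.0)) [116.9  57. ] 20.22 [(-64.5, 57.9), (-121.5, 57.0), (-119.6, -59.9), (-62.6, -59.0)]
scene plug 662 kiln-frame (np.float64(-15.8), np.float64(44.1)) [177.6  53.1] 12.0 [(21.8, 128.8), (-30.8, 135.5), (-53.4, -40.6), (-0.7, -47.3)]
wrist block 73576 kiln-frame (np.float64(-95.9), np.float64(1.6)) [114.9  64.1] 18.92 [(-63.4, 58.8), (-127.6, 59.2), (-128.3, -55.6), (-64.3, -56.1)]
wrist plug 18983 kiln-frame (np.float64(-33.7), np.float64(1.0)) [80.3 39.5] 18.74 [(-13.6, 40.9), (-53.0, 41.3), (-53.8, -39.0), (-14.3, -39.4)]
```

Request:
arm_command --targets '[[[0.0047,0,0.0017,0,0,0],[0.0047,0,0.0017,0,0,0],[0.0047,0,0.0017,0,0,0],[0.0047,0,0.0017,0,0,0],[0.0047,0,0.0017,0,0,0],[0.0047,0,0.0017,0,0,0],[0,0,0,0,0,0]]]'

```text
clock: 10.82
position: [0.5621, 0.051, 0.0745]
ee_rot: [-1.648, -2.314, -0.292]
force: [0.1, -0.4, -0.1]
width: 0.652
gripper_force: 0.0
```

```bash
python3 kp.py; python3 chk.py | grep -E "side (block|plug)|wrist (b)"
```

```text
tcp kiln x,y,z mm -113.9 0.5 74.5 toolx [-0.307  0.888  0.343] y ang 19.09 yz -0.0002 F [ 0.1 -0.4 -0.1] Fkx -0.4 10.825
tilt deg 20.1 dir per mm +x in tool: [ 0.9391 -0.0037  0.3435] dir -z: [-3.435e-01  2.000e-04  9.392e-01]
side block 2198 kiln-frame (np.float64(-65.5), np.float64(0.0)) [115.6  64.6] 19.18 [(-33.1, 57.8), (-97.6, 57.9), (-98.0, -57.7), (-33.4, -57.8)]
side plug 732 kiln-frame (np.float64(-14.8), np.float64(-0.5)) [82.  31.6] 19.53 [(0.8, 40.5), (-30.8, 40.3), (-30.5, -41.7), (1.1, -41.5)]
wrist block 73474 kiln-frame (np.float64(-66.0), np.float64(1.3)) [114.6  64.3] 18.86 [(-33.4, 58.3), (-97.7, 58.8), (-98.6, -55.8), (-34.2, -56.3)]
```

Request:
arm_command --targets '[[[0.0047,0,0.0017,0,0,0],[0.0047,0,0.0017,0,0,0],[0.0047,0,0.0017,0,0,0],[0.0047,0,0.0017,0,0,0],[0.0047,0,0.0017,0,0,0],[0.0028,0,0.001,0,0,0],[0,0,0,0,0,0]]]'

```text
clock: 11.85
position: [0.5531, 0.0771, 0.0745]
ee_rot: [-1.649, -2.314, -0.292]
force: [-0.6, -0.7, 0.3]
width: 0.652
gripper_force: 0.1
```

Request:
arm_command --targets '[[[0.0014,0,0.0005,0,0,0],[0.0014,0,0.0005,0,0,0],[0,0,0,0,0,0]]]'

```text
clock: 12.22
position: [0.5525, 0.0793, 0.0745]
ee_rot: [-1.65, -2.314, -0.292]
force: [0.2, -2.7, -0.2]
width: 0.654
gripper_force: 0.9
```

```bash
python3 kp.py; python3 chk.py | grep -E "side (block|plug)|wrist (b)"
```

```text
tcp kiln x,y,z mm -84.0 0.2 74.5 toolx [-0.306  0.888  0.343] y ang 19.02 yz 0.0001 F [ 0.2 -2.7 -0.2] Fkx -2.6 12.225
tilt deg 20.0 dir per mm +x in tool: [ 0.9394 -0.0048  0.3428] dir -z: [-3.428e-01 -1.000e-04  9.394e-01]
side block 2195 kiln-frame (np.float64(-36.1), np.float64(0.1)) [115.4  64.8] 19.12 [(-3.4, 57.8), (-68.3, 57.9), (-68.6, -57.4), (-3.8, -57.7)]
side plug 78 kiln-frame (np.float64(-37.0), np.float64(-56.0)) [ 8.  64.1] 12.92 [(-4.8, -55.7), (-68.4, -48.5), (-69.3, -56.5), (-5.6, -63.6)]
wrist block 73556 kiln-frame (np.float64(-36.4), np.float64(1.1)) [114.7  64.2] 18.91 [(-3.9, 58.2), (-68.2, 58.6), (-68.9, -56.1), (-4.7, -56.5)]
```

About 4 mm remains. I'll push on gently until the force rises.

Request:
arm_command --targets '[[[0.0014,0,0.0005,0,0,0],[0.0014,0,0.0005,0,0,0],[0,0,0,0,0,0]]]'

```text
clock: 12.75
position: [0.5513, 0.0825, 0.0745]
ee_rot: [-1.649, -2.314, -0.292]
force: [1.4, -1.7, -0.2]
width: 0.655
gripper_force: 0.8
```

Request:
arm_command --targets '[[[0.001,0,0.0003,0,0,0],[0,0,0,0,0,0]]]'

```text
clock: 13.0
position: [0.5513, 0.0829, 0.0745]
ee_rot: [-1.65, -2.315, -0.292]
force: [2.1, -3.5, -0.7]
width: 0.651
gripper_force: 1.7
```

```bash
python3 kp.py
```

```text
tcp kiln x,y,z mm -80.3 0.1 74.5 toolx [-0.306  0.888  0.342] y ang 19.01 yz 0.0002 F [ 2.1 -3.5 -0.7] Fkx -4.0 13.0
tilt deg 20.0 dir per mm +x in tool: [ 0.9395 -0.005   0.3425] dir -z: [-3.425e-01 -2.000e-04  9.395e-01]
```

Request:
arm_command --targets '[[[0.0009,0,0.0003,0,0,0],[0,0,0,0,0,0]]]'

```text
clock: 13.25
position: [0.5514, 0.0832, 0.0745]
ee_rot: [-1.651, -2.315, -0.292]
force: [2.7, -4.6, -0.4]
width: 0.654
gripper_force: 2.9
```

Request:
arm_command --targets '[[[0.0009,0,0.0003,0,0,0],[0,0,0,0,0,0]]]'

```text
clock: 13.5
position: [0.5513, 0.0834, 0.0745]
ee_rot: [-1.653, -2.315, -0.291]
force: [3.2, -6.8, 0.4]
width: 0.654
gripper_force: 4.0
```

```bash
python3 kp.py;  python3 chk.py | grep -E "side (block|plug)|wrist (b)"
```

```text
tcp kiln x,y,z mm -79.8 -0.0 74.5 toolx [-0.306  0.889  0.341] y ang 18.95 yz 0.0006 F [ 3.2 -6.8  0.4] Fkx -7.4 13.5
tilt deg 19.9 dir per mm +x in tool: [ 0.9401 -0.0061  0.3409] dir -z: [-3.409e-01 -6.000e-04  9.401e-01]
side block 2328 kiln-frame (np.float64(-32.0), np.float64(18.4)) [226.8  65.1] 19.31 [(0.5, 131.7), (-64.6, 131.8), (-64.6, -95.0), (0.5, -95.0)]
side plug 81 kiln-frame (np.float64(-32.6), np.float64(-56.4)) [ 7.9 64.9] 13.58 [(0.1, -55.7), (-64.4, -49.2), (-65.3, -57.1), (-0.6, -63.6)]
wrist block 85831 kiln-frame (np.float64(-32.2), np.float64(5.5)) [206.5  65.3] 19.29 [(0.5, 108.8), (-64.8, 108.7), (-64.9, -97.8), (0.4, -97.7)]
```

Request:
arm_command --targets '[[[0.0015,0,0.0005,0.0021,0,-0.0058],[0.0015,0,0.0005,0,0,0],[0.001,0,0.0003,0,0,0],[0,0,0,0,0,0],[0,0,0,0,0,0]]]'

```text
clock: 14.28
position: [0.5512, 0.084, 0.0744]
ee_rot: [-1.651, -2.321, -0.288]
force: [4.6, -17.8, 3.7]
width: 0.656
gripper_force: 9.2
```

```bash
python3 kp.py; python3 - <<'E'
from h import *; import k
im=grab("wrist"); W=cloud(im)
# gap between block's inner top edge and kiln front, per lateral strip
d=W[...,:2]-k.O; x=d@k.X*1000; y=d@k.Y*1000; z=W[...,2]*1000
for a in range(-55,56,15):
    m=(abs(y-a)<5); b=m&(z>116)&(z<121.5)&(x<5); f=m&(z>140)&(z<200)&(abs(x)<15); o=m&(z>40)&(z<105)&(x<-55)&(x>-75)
    print(a,"block x",np.percentile(x[b],[1,50,99]).round(1) if b.any() else None,"z",np.median(z[b]).round(1),"front x",np.median(x[f]).round(1) if f.any() else None)
save(im,"pics/w5.png")
E
```

```text
tcp kiln x,y,z mm -79.2 -0.2 74.4 toolx [-0.309  0.889  0.337] y ang 19.14 yz 0.001 F [  4.6 -17.8   3.7] Fkx -18.3 14.275
tilt deg 19.7 dir per mm +x in tool: [ 0.9415 -0.0028  0.3371] dir -z: [-0.3371 -0.001   0.9415]
-55 block x [-64.  -31.3  -0.4] z 118.5 front x -0.7
-40 block x [-64.2 -32.8  -0.6] z 118.6 front x -0.7
-25 block x [-64.1 -32.8  -0.4] z 118.6 front x -0.7
-10 block x [-64.  -32.6  -0.3] z 118.6 front x -0.7
5 block x [-63.9 -32.7  -0.4] z 118.7 front x -0.7
20 block x [-63.9 -32.6  -0.3] z 118.7 front x -0.6
35 block x [-95.  -33.9  -0.5] z 118.7 front x -0.6
50 block x [-63.9 -32.5  -0.5] z 118.7 front x -0.7
```

View pics/w5.png

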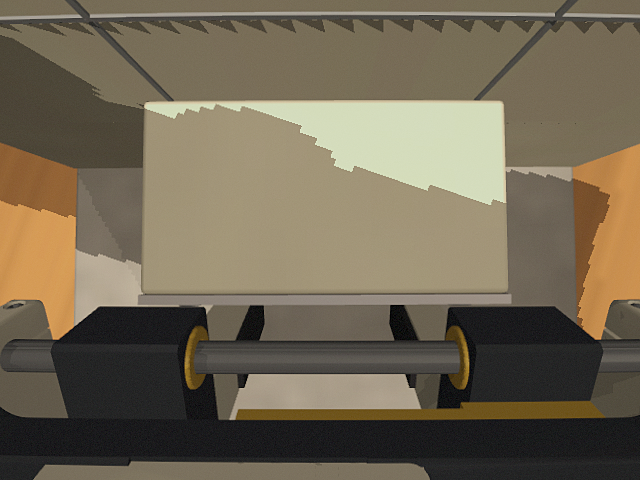

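The block top (143-507, 100-295) meets the kiln front along its whole back edge. Depth shows no gap at any lateral strip, and the top is level. I'll back off and check.

Request:
arm_command --targets '[[[-0.01,0,-0.0036,0,0,0],[-0.03,0,-0.011,0,0,0],[-0.04,0,-0.015,0,0,0],[-0.02,0,-0.04,0,0,0],[0,0,-0.05,0,0,0],[0,0,-0.05,0,0,0],[0,0,0,0,0,0],[0,0,0,0,0,0]]]'

```text
clock: 15.32
position: [0.5989, -0.0536, 0.1993]
ee_rot: [-1.64, -2.319, -0.29]
force: [0.5, 0.1, 0.5]
width: 0.658
gripper_force: 0.0
```

```bash
python3 kp.py; python3 - <<'E'
from h import *; import k
im=grab("side"); save(im,"pics/s6.png"); W=cloud(im); W0=np.load("side0.npy")
d=W[...,:2]-k.O; x=d@k.X*1000; y=d@k.Y*1000; z=W[...,2]*1000
for a in (-50,-25,0,25,50):
    b=(abs(y-a)<6)&(z>113)&(z<128)&(x<5)&(x>-90); print(a,np.percentile(x[b],[2,50,98]).round(1),np.median(z[b]).round(1))
print("bystander diff px", int((np.abs(W-W0)[120:300,140:245].max(-1)>.012).sum()))
E
```

```text
tcp kiln x,y,z mm -224.9 0.3 199.3 toolx [-0.312  0.885  0.344] y ang 19.45 yz -0.0007 F [0.5 0.1 0.5] Fkx -0.1 15.325
tilt deg 20.1 dir per mm +x in tool: [0.939  0.0025 0.344 ] dir -z: [-3.44e-01  7.00e-04  9.39e-01]
-50 [-64.1 -32.7  -0.7] 121.2
-25 [-63.7 -31.5  -0.8] 121.3
0 [-63.9 -32.3  -0.3] 121.3
25 [-64.1 -33.1  -0. ] 121.4
50 [-63.9 -31.8  -1. ] 121.5
bystander diff px 6643
```

View pics/s6.png

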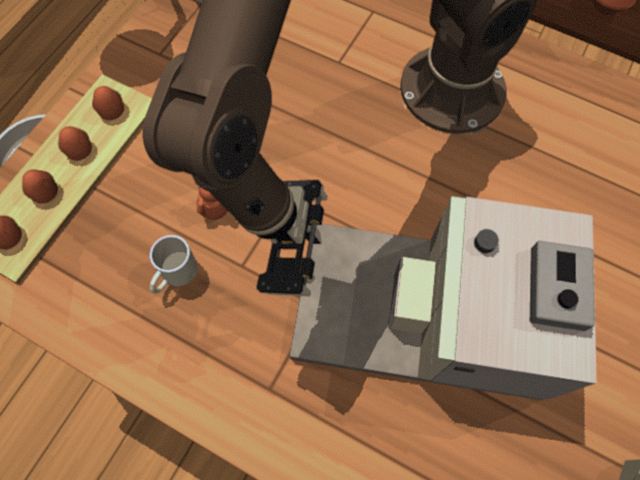

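The door is home against the kiln front and upright. The mug hasn't moved, but the arm hides part of the lion and the prop here, so I'll compare depth from the scene camera before handing in.

```bash
python3 - <<'E'
from h import *
im=grab("scene"); W=cloud(im); W0=np.load("scene0.npy")
for n,(a,b,c,d) in dict(prop=(212,240,203,230),lion=(235,288,203,240),mug=(282,345,188,236)).items():
    D=np.abs(W-W0)[a:b,c:d].max(-1); print(n,(D>.012).mean().round(3),np.nanmedian(D).round(4),np.nanmedian(W[a:b,c:d].reshape(-1,3),0).round(3),np.nanmedian(W0[a:b,c:d].reshape(-1,3),0).round(3))
E
```

```text
prop 0.0 0.0016 [ 0.396 -0.355  0.034] [ 0.396 -0.355  0.034]
lion 0.0 0.0012 [ 0.542 -0.317  0.029] [ 0.542 -0.317  0.029]
mug 0.0 0.001 [ 0.698 -0.308  0.041] [ 0.698 -0.308  0.041]
```

```bash
python3 -c "
from cell import arm; print(arm.sign_off())"
```

```text
the job is handed in; nothing more can be done
None
```

The kiln is closed: the plug is fully home with the door's shoulder flush to the front, the door is upright on the slab, the lion, mug and prop have not moved, and the job was handed in at about 15 s.

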